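Chock the bow roller, then slack its clip

TASK

The worn nylon bow roller on the sloping walnut display board is held only by the spring clip, which has to come off it. Set the blue rubber-soled wedge chock flat on the board below the roller, thin end uphill and in line with it, and slide it up under the roller's low side until it bears snugly: lean on it for a moment with a light, steady push of about half a kilo, no more than three quarters, and do not shift the roller. Then turn the brass knob anticlockwise to its stop so that the clip comes clear, and leave the roller resting on the chock where it lay, with the other fittings undisturbed.

Things in the scene. Friction and masses are not known exactly. Their poses are not given: they have to be found in the camera images.
- deck: Sloping walnut board of the display stand, 280 mm long up the slope, 200 mm wide, 16 mm thick, fixed, tilted 12 degrees. Origin in the middle of its top face; x points up the slope, y across it, z square out of the face. Its low edge is about 20 mm above the counter; the roller overhangs, so a chock set down from above must be 25 mm or more short of touching.
- roller: Worn off-white nylon bow roller lying across the board, clipped: 60 mm diameter, 92 mm long, 0.45 kg, 22 mm wide, 5 mm deep groove round its middle. The pose is that of its brass bush, y along the axis, about deck x = 20, y = 0, z = 30 mm; the bush is seized off-centre in the nylon, up to 6 mm up or down the slope, by how much is not known. Freed and unchocked it rolls down.
- chock: Blue wooden wedge, black rubber sole, first on the counter at the right: 70 long, 50 wide, 36 mm high, 0.1 kg. Origin mid-underside; x to the toe (x = +35, 3 mm thick), z up. Flat top from the heel (x = -35) to x = -9 mm, then a straight 37 degree ramp. Grip across y at x = -22 mm or push its upright heel. Flat on the deck, just touching, its origin is 43 to 55 mm downhill of the roller's bush.
- knob (a joint): Turn of the round brass clip knob: 0 clamped (start), grows anticlockwise seen from above the board, stop at 1.4 rad; stays where it is left. It takes about 0.1 N m to turn. The knob does not rise; the clip strap climbs 3 mm per radian and leaves the roller at about 0.7 rad.
- knob_grip (a point): Centre of the round knob (40 mm diameter, 28 mm high, red dot on top), on its axis, at deck x = 78 mm, 80 mm above the deck face; the axis is square to the board. It can be gripped across any diameter from above along the board's z. The clip strap lies 8 mm and the roller's top 6 mm below the knob's underside level.
- clip: Spring-steel strap, 16 mm wide, from the screw under the knob over the roller's groove; presses the roller on the board with 8 N until the knob is slackened. Origin at the screw, its free end lies along the deck's -x.
- rim: Bystander: chromed deadlight rim, flat ring 130 mm across and 14 mm high, lying on the counter at the left. Origin under its centre.
- pawl: Bystander: bronze winch pawl, 65 x 25 x 14 mm, lying on the counter at the right. Origin under its middle.
- gooseneck: Bystander: brass gooseneck standing on its 64 mm round flange, 106 mm high, at the right. Origin under the flange.
- pin: Bystander: iron belaying pin, 232 mm long, 33 mm across its collar, lying on the counter beyond the board. Origin on its axis at mid-length, x along it.
Things that resemble listed ones, but are neither listed nor needed, are in the scene too. There is more than one size of the chock; the job needs the largest.

How it is judged:
On the way, in this order (a step that is already met when the one before it is completed fails the run):
1. the chock, flat on the board, thin end uphill and in line (within 20 mm and 0.2 rad), bears against the roller with at least 2 N for 0.4 s while the clip is still clamped (contact force between chock and roller above 2 N and value of joint knob below 0.15 rad and angle between the z axis of chock and the z axis of deck, either way round below 0.1 rad and z of chock in the frame of deck below 0.006 m and angle between the x axis of chock and the x axis of deck, either way round below 0.2 rad and x of chock in the frame of deck above -0.0375 m and y of chock in the frame of deck between -0.02 and 0.02 m), for 0.4 s.
2. the knob is turned to its stop (over 1.2 rad) with the roller still in its place (within 4 mm) (value of joint knob above 1.2 rad and distance of roller from where it was at the start of the episode below 0.004 m), for 0.2 s.
At the end, for the whole second after the job is handed in: knob over 1.2 rad, clip off the roller (contact under 0.1 N), roller at rest within 4 mm of its first place and bearing on the chock (over 0.3 N), chock flat on the board (within 0.1 rad) below it, thin end uphill, in line within 20 mm and 0.2 rad (all of step 2 and contact force between chock and roller above 0.3 N and contact force between clip and roller below 0.1 N and linear speed of roller below 0.01 m/s and angle between the z axis of chock and the z axis of deck, either way round below 0.1 rad and z of chock in the frame of deck below 0.006 m and angle between the x axis of chock and the x axis of deck, either way round below 0.2 rad and x of chock in the frame of deck above -0.0375 m and y of chock in the frame of deck between -0.02 and 0.02 m); the robot touches nothing.
It fails at once if the chock is driven against the roller with more than 10 N (contact force between chock and roller above 10 N).
It fails at once if the roller is shoved or rolls more than 5 mm from its place (distance of roller from where it was at the start of the episode above 0.005 m).
It fails at once if a bystander is moved more than 15 mm (distance of any of rim, pawl, gooseneck, pin from where it was at the start of the episode above 0.015 m).
It also fails if it takes over 64 s, if anything falls off the work surface, if the arm or the gripper's body presses on something with over 40 N, if the wrist force passes 120 N, or if a joint passes its speed limit or range.

ROBOT

A 6-joint arm with a two-finger parallel gripper is mounted at the origin on the work surface. World frame = base frame: x ahead of the robot, y to its left, z up, the work surface at z = 0. Lengths are in m, angles in rad, forces in N, time in s.
With the tool pointing down it reaches from about 0.375 to 0.825 m from the base axis. Payload 5.5 kg.
Tool frame: the origin (TCP) lies at the centre of the arm's flange, where the gripper is bolted on; the fingertips stand 173 mm ahead of it and the grasp point (between the pads) lies 155 mm ahead of it; z points along the fingers, y is the line along which they close (so a half turn about z gives the same grasp; the last joint's range is limited). The gripper opens to 85 mm and grips with 20 to 120 N. Pads are 22 mm wide; open, the fingers measure 114 mm over their backs; the gripper's body (76 mm by 85 mm) begins 54 mm behind the grasp point. The pads swing forward as they close: fully open they stand 13 mm farther back than shut.
Start: joints at [1.152, 0.314, -0.047, 1.21, 0, 1.571], TCP at [0.244, 0.548, 0.405] pointing down, gripper open.
Joint ranges: [-2.67, 2.67], [-0.69, 1.73], [-1.03, 1.25], [-2.08, 2.16], [-1.42, 1.45], [-3.14, 3.14]. Speed limits (rad/s): [2.39, 2.39, 3.01, 3.14, 3.14, 3.14].

INTERFACE

Orientations are given as a 3x3 rotation matrix whose columns are the frame's x, y, z axes.
In Python, from plant import state, get_image, sign_off, regions_of gives the robot as it stands.
- The arm moves only by the shell command python3 -m crank 'ROWS' [OPENING] [FORCE]. ROWS is JSON, one flat list of numbers, 6 for each row, row after row: the shift along the tool's x, y, z in mm, then the turn, a rotation vector about the tool's x, y, z in rad. In form: [dx, dy, dz, wx, wy, wz, dx, dy, dz, wx, wy, wz, ...]. A call has exactly 8 rows; each row shifts and turns the commanded pose from where the row before left it, along the tool's axes as they then stand; what a row does not reach is not made up. A row lasts 1/8 s, in which the tool goes at most 62.5 mm and 10.7 degrees, less where a joint would pass 70% of its speed; a pose out of reach is approached as far as the arm can. A call with a gripper value outside its range is refused whole. OPENING is the opening, from -1 (shut) to 1 (fully open), set as the call begins (- or left out, the last holds). The fingers move at their own pace and stop on an object; FORCE is the grip in N (left out, the last holds). Time passes only in rows, so rows that do not move let the fingers close, or fill a call up. It gives the time, the measured TCP pose, the force, the opening and the grip force at its end, in the units of the state.
- state(): the state, without advancing time (a new reading comes with each control period).
- get_image(name): name is "scene" or "top"; returns a dict with "image" (384x512x3 uint8, blue, green, red), "K" (3x3 intrinsics, pixels), "extrinsics" (4x4, takes a point from world to camera coordinates). Camera axes: x right, y up, looking along -z (the intrinsics and any distortion apply to the point x, -y, -z); pixel columns grow to the right and rows downward; lengths in m; the calibration is good to about 2 mm. A picture is of the moment at which its call begins. There is no depth.
- sign_off(): hands the job in; it is judged then, once.
Trained networks look in a picture, given as the dict that the camera call returned (one of the last four; its "shot" number tells which), for a name from the list of things; names that differ only in an ending like _2 or _b are one class to them, and where a whole thing is asked for, a point or a joint stands for the part that bears it (a point fixed in the world has none). Each returns a list of dicts, best first, with "confidence" (0 to 1); they miss things now and then, are a little off and sometimes report something else, mostly with a low value. They report only what shows in the picture. A call takes as long as a camera call. They do not tell look-alikes from the thing itself.
- regions_of(picture, query): "mask" (384x512 bool, what is visible of it) and "bbox" ([left, top, right, bottom] in pixels, round what is visible of it).
The state is a dict: "time_s": time; "qpos": joint angles; "dq": joint speeds; "joint_torque": joint torques, N m; "position": TCP position; "ee_rot": TCP orientation; "ft_force": force on the tool from outside, world axes, zero at the start; "wrist_torque": the same for the moment, N m; "opening": finger opening in m; "grip_force": force on a finger pad.
Only numpy, scipy, OpenCV 4.12 (cv2) and the standard library are available. Lean on these libraries where they do the work, as an engineer would, in place of code of your own. Each camera call takes 0.05 s, during which the arm holds its last target. There are 200 camera calls.

## Working session

There is one attempt and no reset: what is moved stays moved. The work goes in short steps, Python scripts to look and compute and a shell command to move; the robot and the scene stay as the last step left them, time stands still between calls to the robot, and variables do not carry over. Pictures are saved under pics/ and viewed, at most 10 in all, crops included, and the job is handed in when it is done.

```bash
ls; mkdir -p pics
python3 - <<'E'
from plant import state,get_image,regions_of
import cv2,numpy as np
s=state();print(s['time_s'],s['position'],s['ee_rot'],s['opening'],s['ft_force'])
ims=[]
for n in("scene","top"):
    p=get_image(n);ims.append(p['image']);print(n,np.round(p['K'],1).tolist(),np.round(p['extrinsics'],4).tolist(),p.keys())
    for q in("deck","roller","chock","knob","rim","pawl","gooseneck","pin","clip"):
        print(q,[(r['bbox'],round(r['confidence'],2)) for r in regions_of(p,q)][:4])
    cv2.imwrite(f'pics/{n}0.png',cv2.resize(p['image'],(800,600)))
E
```

```text
pics
0.0 [0.24387264 0.54788382 0.40380669] [[-9.13584360e-01  4.06648631e-01 -7.12664957e-04]
 [ 4.06649255e-01  9.13582960e-01 -1.59976105e-03]
 [ 5.37919089e-07 -1.75132135e-03 -9.99998466e-01]] 0.0853384021020075 [ 0.80757807 -0.77499667 -0.18167903]
scene [[430.8, 0.0, 254.6], [0.0, 430.8, 194.4], [0.0, 0.0, 1.0]] [[0.754, 0.6565, 0.0247, -0.4415], [-0.3933, 0.421, 0.8173, 0.0927], [0.5261, -0.6259, 0.5757, -1.5301], [0.0, 0.0, 0.0, 1.0]] dict_keys(['image', 'K', 'extrinsics', 'shot'])
deck [([198.6, 168.3, 313.0, 259.5], 0.78)]
roller [([240.3, 183.0, 278.0, 215.8], 0.79)]
chock [([118.8, 238.0, 141.6, 251.5], 0.73), ([148.0, 247.6, 179.5, 269.2], 0.61), ([130.6, 282.8, 150.6, 301.7], 0.59)]
knob [([267.7, 168.4, 282.1, 181.9], 0.63), ([315.9, 174.3, 352.8, 200.6], 0.19)]
rim [([313.3, 174.1, 354.0, 200.5], 0.67)]
pawl [([234.1, 284.2, 255.5, 310.5], 0.45), ([201.6, 169.7, 313.6, 258.8], 0.43)]
gooseneck [([175.6, 317.8, 209.8, 357.2], 0.64)]
pin [([298.7, 236.8, 355.0, 291.1], 0.66)]
clip []
top [[478.1, 0.0, 252.2], [0.0, 478.1, 190.7], [0.0, 0.0, 1.0]] [[0.0216, -0.9998, -0.0021, 0.0342], [0.9792, 0.0207, 0.2019, -0.5969], [-0.2018, -0.0064, 0.9794, -1.3956], [0.0, 0.0, 0.0, 1.0]] dict_keys(['image', 'K', 'extrinsics', 'shot'])
deck [([199.6, 166.0, 299.7, 249.4], 0.88)]
roller [([233.4, 188.0, 259.6, 226.8], 0.89)]
chock [([323.7, 231.9, 353.4, 251.3], 0.92), ([342.9, 269.5, 361.2, 289.9], 0.78), ([364.4, 218.3, 383.5, 236.1], 0.68)]
knob [([224.4, 194.1, 237.3, 205.4], 0.56)]
rim [([128.1, 169.0, 162.9, 208.0], 0.96), ([232.1, 187.4, 259.2, 224.7], 0.21)]
pawl []
gooseneck [([372.7, 136.4, 387.6, 174.2], 0.95)]
pin [([213.6, 131.0, 286.0, 138.4], 0.92)]
clip []
```

View pics/scene0.png

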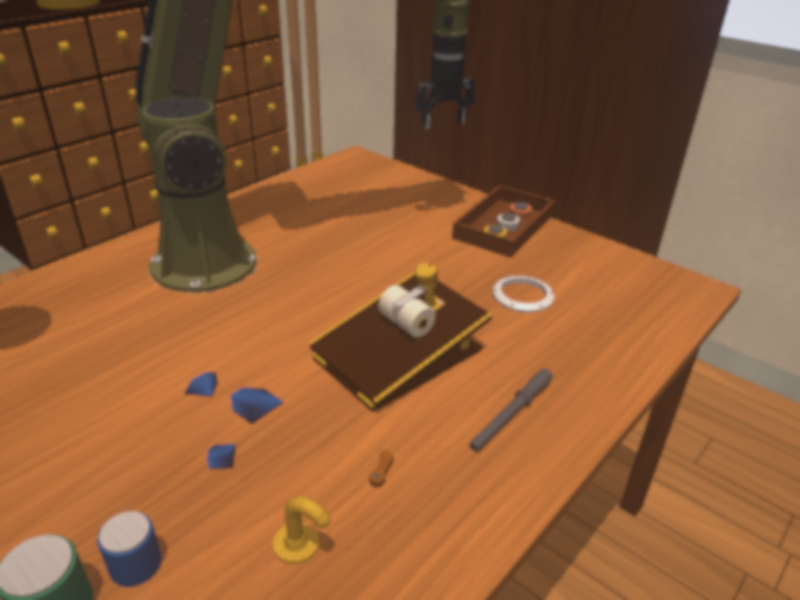

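View pics/top0.png

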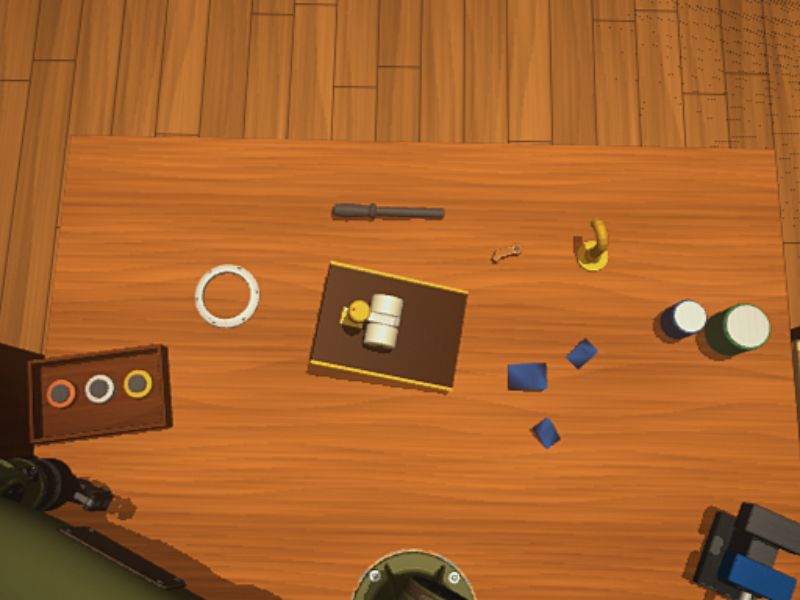

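Run:
```python
from plant import get_image
import cv2,numpy as np
a=get_image('scene')['image'];b=get_image('top')['image']
def c(i,x,y,w,h):return cv2.resize(i[y:y+h,x:x+w],(400,300),interpolation=cv2.INTER_CUBIC)
m=np.vstack([np.hstack([c(a,196,164,124,93),c(b,192,160,120,90)]),np.hstack([c(a,112,232,80,60),c(b,320,212,80,60)])])
cv2.imwrite('pics/m.png',m)
```

```text
(no output)
```

View pics/m.png

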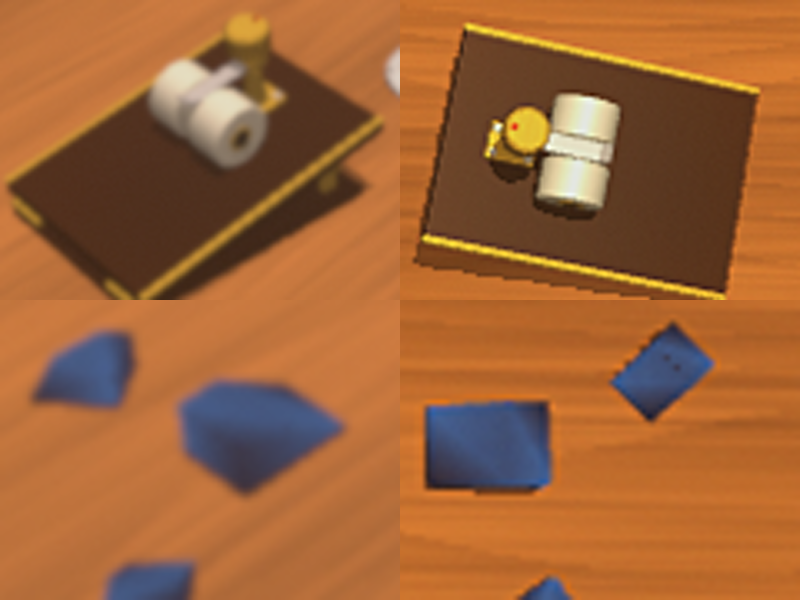

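```bash
cat > h.py <<'E'
from plant import state,get_image,regions_of,sign_off
import cv2,numpy as np
from scipy.optimize import least_squares,minimize
from scipy.spatial.transform import Rotation as R
def proj(p,P):
    P=np.atleast_2d(P);E=p['extrinsics'];c=P@E[:3,:3].T+E[:3,3]
    c=c*[1,-1,-1];u=c@p['K'].T;return u[:,:2]/u[:,2:]
def deckR(yaw,t=np.radians(12)): return (R.from_euler('z',yaw)*R.from_euler('y',-t)).as_matrix()
W=[(-.035,0),(-.035,.036),(-.009,.036),(.035,.003),(.035,0)]
CH=np.array([(x,y,z) for x,z in W for y in(-.025,.025)])
def tri(obs):
    f=lambda P:np.concatenate([(proj(p,P)[0]-q) for p,q in obs])
    r=least_squares(f,[.5,0,.05]);return r.x,np.abs(r.fun).max()
def blue(p):
    hsv=cv2.cvtColor(cv2.GaussianBlur(p['image'],(0,0),.6),cv2.COLOR_BGR2HSV)
    return ((hsv[...,0]>95)&(hsv[...,0]<135)&(hsv[...,1]>70)).astype(np.uint8)
def fit(masks,pose0,model,S=4):
    # masks: [(picture,mask)], model(params)->Nx3 convex world points
    def cost(v):
        t=0
        for p,m in masks:
            M=cv2.resize(m.astype(np.float32),None,fx=S,fy=S,interpolation=cv2.INTER_LINEAR)
            q=(proj(p,model(v))+.5)*S-.5
            C=np.zeros(M.shape,np.float32)
            cv2.fillConvexPoly(C,cv2.convexHull(np.round(q*16).astype(np.int32)),1,cv2.LINE_AA,4)
            t+=np.abs(M-C).sum()/M.sum()
        return t
    sim=[pose0]+[np.array(pose0)+d for d in np.diag([.008]*2+[.2]+[.006]*(len(pose0)-3))]
    r=minimize(cost,pose0,method='Nelder-Mead',options=dict(initial_simplex=sim,maxiter=300,xatol=1e-4,fatol=1e-4));return r.x,r.fun
def chockmodel(v):
    return CH@R.from_euler('z',v[2]).as_matrix().T+[v[0],v[1],v[3] if len(v)>3 else 0]
E
cat > a.py <<'E'
from h import *
s=get_image('scene');t=get_image('top')
C=np.array([(.14,.1,0),(.14,-.1,0),(-.14,-.1,0),(-.14,.1,0)])
T=np.array([(198.6,232),(211.5,167.5),(300,187),(289.5,249.1)])
Sc=np.array([(264.8,175.8),(314.4,201.8),(238.8,256.4),(199.1,222)])
for i in range(4): print('corner',*tri([(t,T[i]),(s,Sc[i])]))
def res(v):
    P=C@deckR(v[3],v[4]).T+v[:3];return np.r_[(proj(t,P)-T).ravel(),(proj(s,P)-Sc).ravel()]
r=least_squares(res,[.5,0,.05,1.5,.2]);print('deck',r.x,np.degrees(r.x[3:]),np.round(r.fun,1))
D=r.x;Rd=deckR(D[3]);
for n,P in(('knob',(.078,0,.08)),('roller',(.02,0,.03))):
    w=D[:3]+Rd@P;obs=[]
    for p in(t,s):
        g=regions_of(p,n)[0];m=g['mask'];c=np.argwhere(m).mean(0)[::-1];obs.append((p,c));print(n,'pred',proj(p,w),'mask',c,g['bbox'])
    print(n,w,'tri',tri(obs))
ms=[]
for p,q in((t,(337,241)),(s,(164,258))):
    n,l,st,ce=cv2.connectedComponentsWithStats(blue(p));k=l[q[1],q[0]];print(st[k]);ms.append((p,l==k))
for y0 in(1.57,-1.57):
    for n in(3,4):print('chock',fit(ms,[.5,-.3,y0,0][:n] if 0 else list(tri([(ms[0][0],(337.,241.)),(ms[1][0],(164.,258.))])[0][:2])+[y0]+[0]*(n-3),chockmodel))
E
python3 a.py
```

```text
corner [0.46058298 0.19898679 0.07906604] 1.8670963105168425
corner [0.65989927 0.17186409 0.08945875] 0.3385502085818075
corner [ 0.61633812 -0.10018857  0.03731414] 0.21234875726088376
corner [ 0.42616493 -0.06740317  0.02846656] 1.0627006817119309
deck [0.54069362 0.05114664 0.05840235 1.42649102 0.18590106] [81.73191471 10.65134641] [ 0.1  0.8 -0.4  0.3 -0.6 -1.   0.3  0.6  2.7 -1.9 -0.4  1.3  1.   1.8
 -3.  -1.1]
knob pred [[229.54471095 199.83898138]] mask [229.30232558 199.04651163] [221.2, 194.9, 233.0, 208.1]
knob pred [[271.76428517 177.51228155]] mask [272.37837838 175.12432432] [265.4, 169.4, 284.1, 183.4]
knob [0.5492734  0.11018908 0.15287127] tri (array([0.55023233, 0.11069672, 0.1610411 ]), np.float64(0.09987893346050214))
roller pred [[245.95275905 206.14626872]] mask [245.69001751 204.25394046] [237.7, 187.3, 261.7, 224.0]
roller pred [[258.81793125 200.90550324]] mask [259.53937593 199.11292719] [242.0, 180.9, 275.6, 217.8]
roller [0.54260991 0.06433373 0.09190501] tri (array([0.54612658, 0.06439975, 0.10006854]), np.float64(0.31914919597227254))
[326 233  24  16 330]
[149 250  30  14 288]
chock (array([ 0.45316222, -0.21603022,  1.7409684 ]), np.float64(1.0832304954528809))
chock (array([ 4.52954581e-01, -2.16316141e-01,  1.71526232e+00,  7.33296990e-04]), np.float64(1.0874096155166626))
chock (array([ 0.45212335, -0.22011264, -1.49494106]), np.float64(1.5370135307312012))
chock (array([ 0.45201985, -0.21871204, -1.61117126,  0.00652871]), np.float64(1.4913549423217773))
```

```bash
cat > b.py <<'E'
from h import *
s=get_image('scene');t=get_image('top')
C=np.array([(.14,.1,0),(.14,-.1,0),(-.14,-.1,0),(-.14,.1,0)])
T=np.array([(198.6,232),(211.5,167.5),(300,187),(289.5,249.1)])
Sc=np.array([(264.8,175.8),(314.4,201.8),(238.8,256.4),(199.1,222)])
def res(v):
    P=C@deckR(v[3]).T+v[:3];return np.r_[(proj(t,P)-T).ravel(),(proj(s,P)-Sc)[1:].ravel()]
r=least_squares(res,[.5,0,.05,1.5],loss='soft_l1');D=r.x;print(D,np.round(res(D),1))
ov=[]
def c(p,x,y,w,h,polys):
    i=cv2.resize(p['image'][y:y+h,x:x+w],(400,300),interpolation=cv2.INTER_CUBIC);k=400/w
    for P,col,hull in polys:
        q=((proj(p,P)+.5-[x,y])*k).round().astype(np.int32)
        if hull:q=cv2.convexHull(q)
        cv2.polylines(i,[q.reshape(-1,1,2)],True,col,1,cv2.LINE_AA)
    return i
Rd=deckR(D[3]);a=np.linspace(0,6.28,40)
w=lambda P:np.array(P)@Rd.T+D[:3]
dk=[(w(C),(0,255,0),0),(w(np.c_[.078+.02*np.cos(a),.02*np.sin(a),.094+0*a]),(255,0,0),0)]+[(w(np.c_[.02+.03*np.cos(a),yy+0*a,.03+.03*np.sin(a)]),(0,0,255),0) for yy in(-.046,.046)]
ck=[]
v=[.4532,-.2160,1.6]
ck=[(chockmodel(v),(0,255,0),1)]
m=np.vstack([np.hstack([c(s,196,164,124,93,dk),c(t,192,160,120,90,dk)]),np.hstack([c(s,112,232,80,60,ck),c(t,320,212,80,60,ck)])])
cv2.imwrite('pics/m2.png',m)
E
python3 b.py
```

```text
[0.54089752 0.05091884 0.06114706 1.41762336] [-0.1  0.   0.  -0.6 -0.5 -0.6 -0.2  0.8 -0.3  0.1  0.6  1.9 -2.8 -1.3]
```

View pics/m2.png

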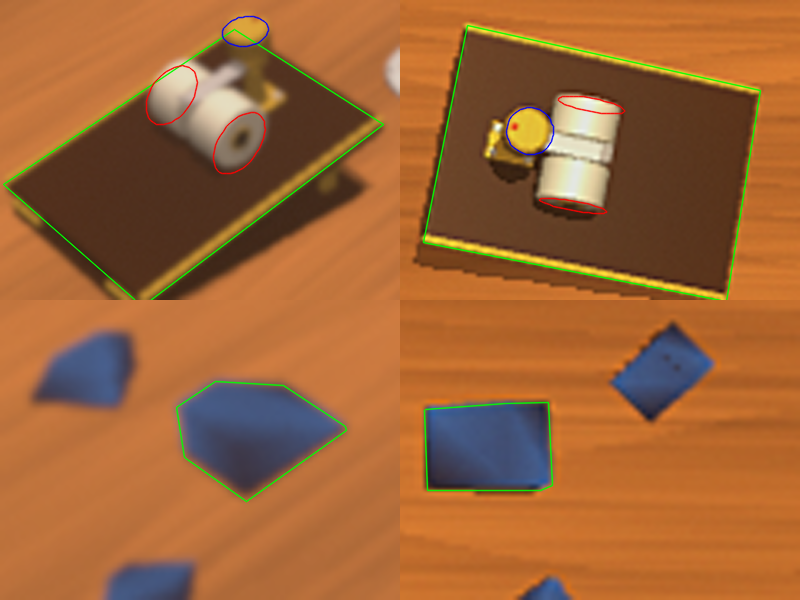

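```bash
cat > plan.py <<'E'
from h import *
D=np.array([.5409,.0509,.062]);DY=1.418;Rd=deckR(DY)
def plan(P0,R0,P1,R1,n):
    P,Q=np.array(P0,float),np.array(R0,float);w=R.from_matrix(Q.T@R1).as_rotvec()/n;st=(np.array(P1)-P)/n
    for i in range(n):
        print(*np.round((Q.T@st)*1000,1),*np.round(w,3),sep=', ');P=P+st;Q=Q@R.from_rotvec(w).as_matrix()
    return P,Q
def down(a): # tool x heading a, z down
    return np.array([[np.cos(a),np.sin(a),0],[np.sin(a),-np.cos(a),0],[0,0,-1.]])
def ondeck(p,turn=0,tcp=.155): # grasp point p in deck frame, tool x along deck x turned
    Rt=Rd@down(turn);g=D+Rd@np.array(p);return g-Rt[:,2]*tcp,Rt
def show():
    s=state();print('t',round(s['time_s'],2),'P',np.round(s['position'],4),'q',np.round(s['qpos'],2),'ft',np.round(s['ft_force'],2),'fdeck',np.round(Rd.T@s['ft_force'],2),'op',round(s['opening'],4),'g',round(s['grip_force'],1))
    g=s['position']+.155*s['ee_rot'][:,2];print('grasp in deck',np.round(1000*Rd.T@(g-D),1),'tool z dev',np.round(Rd.T@s['ee_rot'][:,2],3),'x',np.round(Rd.T@s['ee_rot'][:,0],3))
    return s
E
python3 -c "
from plan import *
s=show();a=np.pi/2+.03
P,Q=plan(s['position'],s['ee_rot'],[.45,.2,.40],down(a+.45),7)
print();plan(P,Q,[.4538,-.238,.28],down(a),9)"; python3 -m crank --help | head
```

```text
t 1.5 P [0.244  0.5481 0.4047] q [ 1.15  0.31 -0.05  1.21  0.    1.57] ft [ 0.01 -0.28 -0.44] fdeck [-0.36 -0.05 -0.37] op 0.0854 g 0.0
grasp in deck [475.5 369.1  90.8] tool z dev [-0.208  0.    -0.978] x [ 0.257  0.965 -0.055]
-47.1, -33.5, 0.7, 0.0, -0.0, 0.096
-50.1, -28.8, 0.7, 0.0, -0.0, 0.096
-52.6, -23.9, 0.7, 0.0, -0.0, 0.096
-54.7, -18.7, 0.7, 0.0, -0.0, 0.096
-56.2, -13.4, 0.7, 0.0, -0.0, 0.096
-57.2, -7.9, 0.7, 0.0, -0.0, 0.096
-57.7, -2.4, 0.7, 0.0, -0.0, 0.096

-43.4, -22.1, 13.3, -0.0, 0.0, 0.05
-44.4, -19.9, 13.3, -0.0, 0.0, 0.05
-45.4, -17.7, 13.3, -0.0, 0.0, 0.05
-46.2, -15.4, 13.3, -0.0, 0.0, 0.05
-46.9, -13.0, 13.3, -0.0, 0.0, 0.05
-47.5, -10.7, 13.3, -0.0, 0.0, 0.05
-48.0, -8.3, 13.3, -0.0, 0.0, 0.05
-48.3, -5.9, 13.3, -0.0, 0.0, 0.05
-48.5, -3.5, 13.3, -0.0, 0.0, 0.05invalid input: not JSON, or not a number
```

```bash
python3 -m crank '[-47,-33,0,0,0,0.096, -50,-29,0,0,0,0.096, -53,-24,0,0,0,0.096, -55,-19,0,0,0,0.096, -56,-13,0,0,0,0.096, -57,-8,0,0,0,0.096, -58,-2,0,0,0,0.096, -43,-22,13,0,0,0.05]' 1
python3 -m crank '[-44,-20,13,0,0,0.05, -45,-18,13,0,0,0.05, -46,-15,13,0,0,0.05, -47,-13,13,0,0,0.05, -47,-11,13,0,0,0.05, -48,-8,13,0,0,0.05, -48,-6,13,0,0,0.05, -48,-4,13,0,0,0.05]'
python3 -c "
from plan import *
s=show();a=np.pi/2+.03
plan(s['position'],s['ee_rot'],[.4538,-.238,.18],down(a),4)"
```

```text
time_s: 2.5
position: [0.4529, 0.1502, 0.3925]
ee_rot: [[-0.414, 0.91, 0.003], [0.91, 0.414, 0.001], [-0.001, 0.003, -1.0]]
ft_force: [-0.3, 0.5, -0.6]
opening: 0.0854
grip_force: 0.0
time_s: 3.5
position: [0.453, -0.2373, 0.2875]
ee_rot: [[-0.028, 1.0, 0.001], [1.0, 0.028, -0.0], [-0.0, 0.001, -1.0]]
ft_force: [0.1, 0.5, -0.2]
opening: 0.0856
grip_force: 0.0
t 3.5 P [ 0.453  -0.2373  0.2875] q [-0.48  0.23 -0.44  0.9   0.    1.06] ft [ 0.12  0.47 -0.24] fdeck [ 0.43 -0.05 -0.34] op 0.0856 g 0.0
grasp in deck [-277.    42.9  131. ] tool z dev [-0.208 -0.001 -0.978] x [ 0.962  0.18  -0.205]
-0.2, 0.2, 26.9, 0.0, 0.0, -0.0
-0.2, 0.2, 26.9, 0.0, 0.0, -0.0
-0.2, 0.2, 26.9, 0.0, 0.0, -0.0
-0.2, 0.2, 26.9, 0.0, 0.0, -0.0
```

```bash
python3 -m crank '[0,0,40,0,0,0, 0,0,35,0,0,0, 0,0,24,0,0,0, 0,0,9,0,0,0, 0,0,0,0,0,0, 0,0,0,0,0,0, 0,0,0,0,0,0, 0,0,0,0,0,0]'
python3 -m crank '[0,0,0,0,0,0, 0,0,0,0,0,0, 0,0,0,0,0,0, 0,0,0,0,0,0, 0,0,0,0,0,0, 0,0,0,0,0,0, 0,0,0,0,0,0, 0,0,0,0,0,0]' -1 40
python3 -m crank '[0,0,-10,0,0,0, 0,0,-25,0,0,0, 0,0,-40,0,0,0, 0,0,-40,0,0,0, 0,0,-25,0,0,0, 0,0,0,0,0,0, 0,0,0,0,0,0, 0,0,0,0,0,0]'
python3 -c "
from plan import *
s=show()
P,Rt=ondeck([-.125,0,.075])
plan(s['position'],s['ee_rot'],P,Rt,8)"
```

```text
time_s: 4.5
position: [0.4534, -0.2357, 0.1804]
ee_rot: [[-0.03, 1.0, 0.001], [1.0, 0.03, -0.001], [-0.001, 0.001, -1.0]]
ft_force: [-0.3, -0.4, -0.9]
opening: 0.0854
grip_force: 0.0
time_s: 5.5
position: [0.4533, -0.2356, 0.18]
ee_rot: [[-0.03, 1.0, 0.0], [1.0, 0.03, -0.0], [-0.0, 0.0, -1.0]]
ft_force: [-1.0, 0.8, 5.9]
opening: 0.0496
grip_force: 41.8
time_s: 6.5
position: [0.4525, -0.2352, 0.3183]
ee_rot: [[-0.03, 1.0, -0.002], [1.0, 0.03, 0.001], [0.001, -0.002, -1.0]]
ft_force: [0.3, 0.3, -0.4]
opening: 0.0496
grip_force: 41.5
t 6.5 P [ 0.4525 -0.2352  0.3183] q [-0.48  0.2  -0.4   0.97 -0.    1.06] ft [ 0.32  0.33 -0.43] fdeck [ 0.27 -0.27 -0.5 ] op 0.0496 g 41.5
grasp in deck [-268.6   44.2  160.6] tool z dev [-0.207  0.002 -0.978] x [ 0.962  0.182 -0.203]
14.5, 8.3, 7.2, -0.003, 0.026, 0.023
14.5, 7.9, 7.6, -0.003, 0.026, 0.023
14.5, 7.6, 8.0, -0.003, 0.026, 0.023
14.4, 7.2, 8.3, -0.003, 0.026, 0.023
14.4, 6.9, 8.7, -0.003, 0.026, 0.023
14.3, 6.5, 9.1, -0.003, 0.026, 0.023
14.2, 6.2, 9.5, -0.003, 0.026, 0.023
14.1, 5.8, 9.9, -0.003, 0.026, 0.023
```

```bash
python3 -c "
from plan import *
s=show()
P,Rt=ondeck([-.095,0,.060])
plan(s['position'],s['ee_rot'],P,Rt,8)"
```

```text
t 6.5 P [ 0.4525 -0.2352  0.3183] q [-0.48  0.2  -0.4   0.97 -0.    1.06] ft [ 0.32  0.33 -0.43] fdeck [ 0.27 -0.27 -0.5 ] op 0.0496 g 41.5
grasp in deck [-268.6   44.2  160.6] tool z dev [-0.207  0.002 -0.978] x [ 0.962  0.182 -0.203]
18.5, 9.0, 8.2, -0.003, 0.026, 0.023
18.5, 8.6, 8.7, -0.003, 0.026, 0.023
18.4, 8.1, 9.2, -0.003, 0.026, 0.023
18.4, 7.7, 9.7, -0.003, 0.026, 0.023
18.3, 7.2, 10.2, -0.003, 0.026, 0.023
18.2, 6.8, 10.7, -0.003, 0.026, 0.023
18.0, 6.4, 11.2, -0.003, 0.026, 0.023
17.9, 5.9, 11.7, -0.003, 0.026, 0.023
```

```bash
python3 -m crank '[18.5,9,8.2,-0.003,0.026,0.023, 18.5,8.6,8.7,-0.003,0.026,0.023, 18.4,8.1,9.2,-0.003,0.026,0.023, 18.4,7.7,9.7,-0.003,0.026,0.023, 18.3,7.2,10.2,-0.003,0.026,0.023, 18.2,6.8,10.7,-0.003,0.026,0.023, 18,6.4,11.2,-0.003,0.026,0.023, 18,6,11.7,-0.003,0.026,0.023]'
python3 -m crank '[0,0,0,0,0,0, 0,0,0,0,0,0, 0,0,0,0,0,0, 0,0,0,0,0,0, 0,0,0,0,0,0, 0,0,0,0,0,0, 0,0,0,0,0,0, 0,0,0,0,0,0]' >/dev/null
cat > ov.py <<'E'
from plan import *
import sys
a=np.linspace(0,6.28,40)
C=np.array([(.14,.1,0),(.14,-.1,0),(-.14,-.1,0),(-.14,.1,0)])
w=lambda P:np.array(P)@Rd.T+D
def c(p,x,y,W_,h,polys):
    k=400/W_;i=cv2.resize(p['image'][y:y+h,x:x+W_],(400,int(h*k)),interpolation=cv2.INTER_CUBIC)
    for P,col,hull in polys:
        q=((proj(p,P)+.5-[x,y])*k).round().astype(np.int32)
        if hull:q=cv2.convexHull(q)
        cv2.polylines(i,[q.reshape(-1,1,2)],True,col,1,cv2.LINE_AA)
    return i
def draw(name,chock):  # chock = polygon pts in world
    s=get_image('scene');t=get_image('top')
    dk=[(w(C),(0,255,0),0),(chock,(255,255,0),1)]
    cv2.imwrite(name,np.hstack([c(s,186,140,140,105,dk),c(t,192,160,120,90,dk)]))
E
python3 - <<'E'
from ov import *
s=show()
T=s['position'];Q=s['ee_rot']
P=np.array([(x,y,z) for x,y,z in CH]);pts=T+ (P+[.020,0,0])@np.array([Q[:,0],-Q[:,1],-Q[:,2]])+Q[:,2]*.180
draw('pics/h1.png',pts)
E
```

```text
time_s: 7.5
position: [0.5208, -0.0847, 0.2527]
ee_rot: [[0.151, 0.988, 0.035], [0.966, -0.155, 0.205], [0.208, 0.002, -0.978]]
ft_force: [-0.1, -0.5, -1.5]
opening: 0.0493
grip_force: 41.5
t 8.5 P [ 0.5211 -0.0853  0.2542] q [-0.22  0.3  -0.44  0.84  0.21  1.5 ] ft [ 0.72 -1.4  -0.66] fdeck [-1.38 -0.93 -0.38] op 0.0496 g 41.5
grasp in deck [-94.8  -2.   61.6] tool z dev [-0.    -0.005 -1.   ] x [ 1.    -0.001 -0.   ]
```

View pics/h1.png

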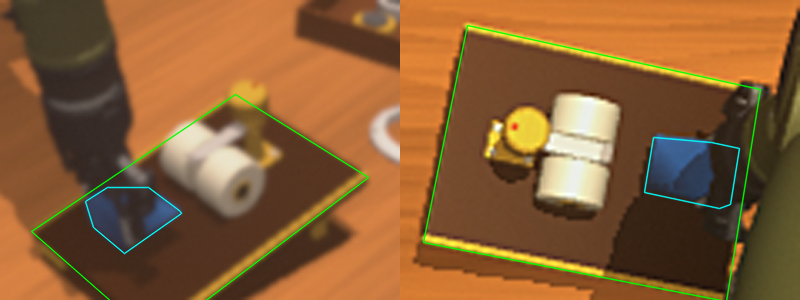

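```bash
cat >> plan.py <<'E'
def ft(n=6):
    F=[]
    for i in range(n):get_image('top');F.append(Rd.T@state()['ft_force'])
    print('F deck mean',np.round(np.mean(F,0),2),'sd',np.round(np.std(F,0),2))
E
python3 -c "
from plan import *
ft()"
python3 -m crank '[0,-2,10,0,0,0, 0,0,12,0,0,0, 0,0,6,0,0,0, 0,0,2,0,0,0, 0,0,2,0,0,0, 0,0,1,0,0,0, 0,0,0,0,0,0, 0,0,0,0,0,0]'
python3 -c "
from plan import *
ft(4);show()"
```

```text
F deck mean [-0.03 -0.23 -1.31] sd [0.41 0.56 0.19]
time_s: 9.9
position: [0.5204, -0.0784, 0.2221]
ee_rot: [[0.15, 0.988, 0.037], [0.967, -0.155, 0.204], [0.207, 0.005, -0.978]]
ft_force: [0.1, 0.8, -1.0]
opening: 0.0497
grip_force: 41.5
F deck mean [-0.26 -0.03 -0.71] sd [0.38 0.18 0.62]
t 10.1 P [ 0.5204 -0.0783  0.222 ] q [-0.21  0.33 -0.48  0.77  0.21  1.51] ft [-0.15 -0.05 -1.1 ] fdeck [-0.3   0.14 -1.06] op 0.0494 g 41.5
grasp in deck [-94.8  -0.2  28.7] tool z dev [-0.    -0.005 -1.   ] x [ 1.    -0.001 -0.   ]
```

```bash
python3 -m crank '[0,0,0.5,0,0,0, 0,0,0.5,0,0,0, 0,0,0.5,0,0,0, 0,0,0.5,0,0,0, 0,0,0.5,0,0,0, 0,0,0.5,0,0,0, 0,0,0,0,0,0, 0,0,0,0,0,0]'
python3 -c "
from plan import *
ft(4);show()"
```

```text
time_s: 11.1
position: [0.5203, -0.0779, 0.2198]
ee_rot: [[0.15, 0.988, 0.037], [0.967, -0.155, 0.204], [0.207, 0.005, -0.978]]
ft_force: [-3.7, -1.4, 8.3]
opening: 0.0494
grip_force: 42.5
F deck mean [-0.1   3.17  9.13] sd [0.45 0.31 0.35]
t 11.3 P [ 0.5204 -0.0779  0.2198] q [-0.21  0.33 -0.49  0.76  0.21  1.51] ft [-4.01 -1.99  8.39] fdeck [-0.77  3.66  8.74] op 0.0496 g 42.5
grasp in deck [-94.8  -0.1  26.4] tool z dev [-0.001 -0.005 -1.   ] x [ 1.    -0.002 -0.001]
```

```bash
python3 -m crank '[0,0,0,0,0,0, 0,0,0,0,0,0, 0,0,0,0,0,0, 0,0,0,0,0,0, 0,0,-1.5,0,0,0, 0,0,-1,0,0,0, 0,0,0,0,0,0, 0,0,0,0,0,0]' 0.6
python3 -m crank '[0,0,0,0,0,0, 0,0,0,0,0,0, 0,0,0,0,0,0, 0,0,0,0,0,0, 0,0,0,0,0,0, 0,0,0,0,0,0, 0,0,0,0,0,0, 0,0,0,0,0,0]' -1 25
python3 -c "
from plan import *
ft(4);show()"
```

```text
time_s: 12.3
position: [0.5203, -0.0782, 0.2214]
ee_rot: [[0.15, 0.988, 0.037], [0.967, -0.155, 0.204], [0.207, 0.005, -0.978]]
ft_force: [-0.3, -0.3, 0.6]
opening: 0.0683
grip_force: 0.0
time_s: 13.3
position: [0.5204, -0.0783, 0.2215]
ee_rot: [[0.15, 0.988, 0.037], [0.967, -0.155, 0.204], [0.207, 0.005, -0.978]]
ft_force: [-1.4, -1.3, 5.9]
opening: 0.0495
grip_force: 26.5
F deck mean [-0.12  0.42  5.27] sd [0.32 0.44 0.33]
t 13.5 P [ 0.5205 -0.0783  0.2216] q [-0.21  0.33 -0.48  0.76  0.21  1.51] ft [-1.19 -0.79  4.79] fdeck [0.05 1.06 4.88] op 0.0497 g 26.5
grasp in deck [-94.8  -0.3  28.3] tool z dev [-0.    -0.005 -1.   ] x [ 1.    -0.001 -0.   ]
```

```bash
python3 -m crank '[0,0,-0.3,0,0,0, 4,0,0,0,0,0, 5,0,0,0,0,0, 6,0,0,0,0,0, 6,0,0,0,0,0, 5,0,0,0,0,0, 2,0,0,0,0,0, 0,0,0,0,0,0]'
python3 -c "
from plan import *
ft(4);show()"
```

```text
time_s: 14.5
position: [0.5245, -0.0507, 0.2275]
ee_rot: [[0.15, 0.988, 0.036], [0.966, -0.154, 0.205], [0.209, 0.004, -0.978]]
ft_force: [-1.1, -0.0, 0.5]
opening: 0.0496
grip_force: 26.0
F deck mean [1.18 0.08 0.3 ] sd [0.32 0.12 0.29]
t 14.7 P [ 0.5245 -0.0511  0.2274] q [-0.16  0.32 -0.48  0.76  0.21  1.57] ft [0.16 0.92 0.07] fdeck [ 0.93 -0.02 -0.13] op 0.0497 g 26.0
grasp in deck [-66.6  -0.   28.3] tool z dev [ 0.    -0.005 -1.   ] x [ 1.    -0.001  0.   ]
```

```bash
cat > chk.py <<'E'
from plan import *
import sys
F=[]
for i in range(3):get_image('top');F.append(Rd.T@state()['ft_force'])
s=state();g=s['position']+.155*s['ee_rot'][:,2];m=np.mean(F,0)
print(round(s['time_s'],2),'F',np.round(m,2),'g',np.round(1000*Rd.T@(g-D),2))
sys.exit(int(m[0]<float(sys.argv[1])))
E
python3 -m crank '[1,0,0,0,0,0, 1,0,0,0,0,0, 1,0,0,0,0,0, 1,0,0,0,0,0, 1,0,0,0,0,0, 1,0,0,0,0,0, 0.5,0,0,0,0,0, 0,0,0,0,0,0]' >/dev/null; python3 chk.py -2 &&
python3 -m crank '[0.15,0,0,0,0,0, 0.15,0,0,0,0,0, 0.15,0,0,0,0,0, 0.15,0,0,0,0,0, 0.15,0,0,0,0,0, 0.15,0,0,0,0,0, 0,0,0,0,0,0, 0,0,0,0,0,0]' >/dev/null && python3 chk.py -2 &&
python3 -m crank '[0.15,0,0,0,0,0, 0.15,0,0,0,0,0, 0.15,0,0,0,0,0, 0.15,0,0,0,0,0, 0.15,0,0,0,0,0, 0.15,0,0,0,0,0, 0,0,0,0,0,0, 0,0,0,0,0,0]' >/dev/null && python3 chk.py -2
python3 - <<'E'
from ov import *
s=state()
T=s['position'];Q=s['ee_rot']
pts=T+ (CH+[.020,0,0])@np.array([Q[:,0],-Q[:,1],-Q[:,2]])+Q[:,2]*.183
a=get_image('scene');t=get_image('top')
th=np.linspace(0,6.28,40)
L=[(pts,(255,255,0),1),(w(C),(0,255,0),0)]+[(w(np.c_[.02+.03*np.cos(th),y+0*th,.03+.03*np.sin(th)]),(0,0,255),0) for y in(-.046,.046)]
cv2.imwrite('pics/s1.png',np.hstack([c(a,206,160,88,120,L),c(t,220,180,80,109,L)]))
E
```

```text
15.85 F [ 0.19  0.28 -0.74] g [-60.34  -0.14  28.36]
17.0 F [-0.39  0.04 -0.88] g [-59.43  -0.18  28.37]
18.15 F [-0.56  0.01 -0.71] g [-58.52  -0.15  28.36]
```

View pics/s1.png

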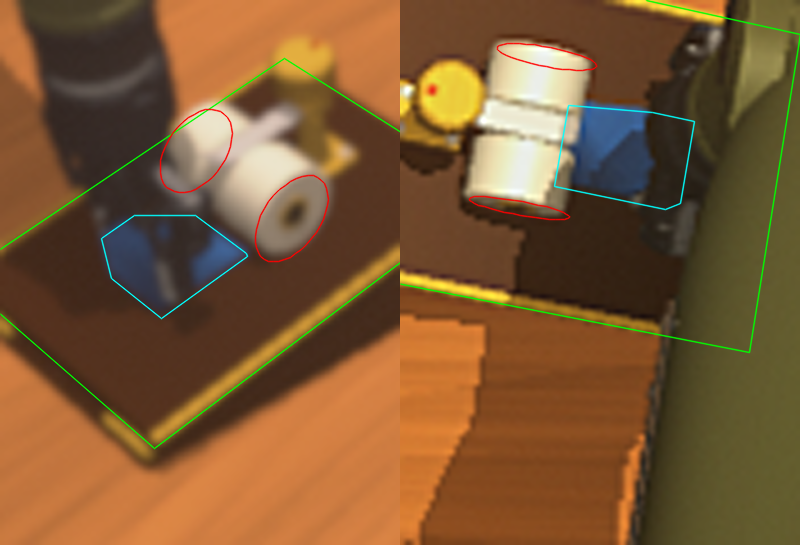

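```bash
python3 -m crank '[0.6,0,0,0,0,0, 0.7,0,0,0,0,0, 0.7,0,0,0,0,0, 0.7,0,0,0,0,0, 0.7,0,0,0,0,0, 0.6,0,0,0,0,0, 0,0,0,0,0,0, 0,0,0,0,0,0]' >/dev/null; python3 chk.py -2 &&
python3 -m crank '[0.15,0,0,0,0,0, 0.15,0,0,0,0,0, 0.15,0,0,0,0,0, 0.15,0,0,0,0,0, 0.15,0,0,0,0,0, 0.15,0,0,0,0,0, 0,0,0,0,0,0, 0,0,0,0,0,0]' >/dev/null && python3 chk.py -2 &&
python3 -m crank '[0.15,0,0,0,0,0, 0.15,0,0,0,0,0, 0.15,0,0,0,0,0, 0.15,0,0,0,0,0, 0.15,0,0,0,0,0, 0.15,0,0,0,0,0, 0,0,0,0,0,0, 0,0,0,0,0,0]' >/dev/null && python3 chk.py -2 &&
python3 -m crank '[0.15,0,0,0,0,0, 0.15,0,0,0,0,0, 0.15,0,0,0,0,0, 0.15,0,0,0,0,0, 0.15,0,0,0,0,0, 0.15,0,0,0,0,0, 0,0,0,0,0,0, 0,0,0,0,0,0]' >/dev/null && python3 chk.py -2 &&
python3 -m crank '[0.15,0,0,0,0,0, 0.15,0,0,0,0,0, 0.15,0,0,0,0,0, 0.15,0,0,0,0,0, 0.15,0,0,0,0,0, 0.15,0,0,0,0,0, 0,0,0,0,0,0, 0,0,0,0,0,0]' >/dev/null && python3 chk.py -2
```

```text
19.4 F [-0.92 -0.11 -0.93] g [-54.53  -0.16  28.36]
20.55 F [-0.13 -0.11 -0.99] g [-53.6   -0.18  28.35]
21.7 F [ 0.03  0.07 -0.68] g [-52.7   -0.15  28.36]
22.85 F [-0.54 -0.16 -0.81] g [-51.79  -0.17  28.35]
24.0 F [-0.22  0.25 -0.82] g [-50.94  -0.16  28.36]
```

```bash
python3 -m crank '[0.15,0,0,0,0,0, 0.15,0,0,0,0,0, 0.15,0,0,0,0,0, 0.15,0,0,0,0,0, 0.15,0,0,0,0,0, 0.15,0,0,0,0,0, 0.1,0,0,0,0,0, 0,0,0,0,0,0]' >/dev/null && python3 chk.py -2 &&
python3 -m crank '[0.15,0,0,0,0,0, 0.15,0,0,0,0,0, 0.15,0,0,0,0,0, 0.15,0,0,0,0,0, 0.15,0,0,0,0,0, 0.15,0,0,0,0,0, 0.1,0,0,0,0,0, 0,0,0,0,0,0]' >/dev/null && python3 chk.py -2 &&
python3 -m crank '[0.15,0,0,0,0,0, 0.15,0,0,0,0,0, 0.15,0,0,0,0,0, 0.15,0,0,0,0,0, 0.15,0,0,0,0,0, 0.15,0,0,0,0,0, 0.1,0,0,0,0,0, 0,0,0,0,0,0]' >/dev/null && python3 chk.py -2 &&
python3 -m crank '[0.15,0,0,0,0,0, 0.15,0,0,0,0,0, 0.15,0,0,0,0,0, 0.15,0,0,0,0,0, 0.15,0,0,0,0,0, 0.15,0,0,0,0,0, 0.1,0,0,0,0,0, 0,0,0,0,0,0]' >/dev/null && python3 chk.py -2 &&
python3 -m crank '[0.15,0,0,0,0,0, 0.15,0,0,0,0,0, 0.15,0,0,0,0,0, 0.15,0,0,0,0,0, 0.15,0,0,0,0,0, 0.15,0,0,0,0,0, 0.1,0,0,0,0,0, 0,0,0,0,0,0]' >/dev/null && python3 chk.py -2
```

```text
25.15 F [ 0.22  0.2  -0.43] g [-49.92  -0.16  28.36]
26.3 F [-0.76 -0.21 -1.61] g [-48.94  -0.16  28.36]
27.45 F [ 0.11  0.41 -0.75] g [-47.89  -0.16  28.36]
28.6 F [-0.35  0.03 -0.86] g [-46.93  -0.15  28.35]
29.75 F [ 0.17  0.24 -0.84] g [-45.93  -0.21  28.38]
```

```bash
python3 -m crank '[0.15,0,0,0,0,0, 0.15,0,0,0,0,0, 0.15,0,0,0,0,0, 0.15,0,0,0,0,0, 0.15,0,0,0,0,0, 0.15,0,0,0,0,0, 0.1,0,0,0,0,0, 0,0,0,0,0,0]' >/dev/null && python3 chk.py -2 &&
python3 -m crank '[0.15,0,0,0,0,0, 0.15,0,0,0,0,0, 0.15,0,0,0,0,0, 0.15,0,0,0,0,0, 0.15,0,0,0,0,0, 0.15,0,0,0,0,0, 0.1,0,0,0,0,0, 0,0,0,0,0,0]' >/dev/null && python3 chk.py -2 &&
python3 -m crank '[0.15,0,0,0,0,0, 0.15,0,0,0,0,0, 0.15,0,0,0,0,0, 0.15,0,0,0,0,0, 0.15,0,0,0,0,0, 0.15,0,0,0,0,0, 0.1,0,0,0,0,0, 0,0,0,0,0,0]' >/dev/null && python3 chk.py -2 &&
python3 -m crank '[0.15,0,0,0,0,0, 0.15,0,0,0,0,0, 0.15,0,0,0,0,0, 0.15,0,0,0,0,0, 0.15,0,0,0,0,0, 0.15,0,0,0,0,0, 0.1,0,0,0,0,0, 0,0,0,0,0,0]' >/dev/null && python3 chk.py -2
```

```text
30.9 F [-0.26  0.34 -1.1 ] g [-44.98  -0.2   28.38]
32.05 F [-5.69  0.29  1.12] g [-44.72  -0.19  28.45]
```

```bash
python3 -m crank '[0,0,0,0,0,0, 0,0,0,0,0,0, 0,0,0,0,0,0, 0,0,0,0,0,0, 0,0,0,0,0,0, 0,0,0,0,0,0, 0,0,0,0,0,0, 0,0,0,0,0,0]' >/dev/null ; python3 chk.py -2
python3 -m crank '[0,0,0,0,0,0, 0,0,0,0,0,0, 0,0,0,0,0,0, 0,0,0,0,0,0, 0,0,0,0,0,0, 0,0,-30,0,0,0, 0,0,-50,0,0,0, 0,0,-40,0,0,0]' 1
python3 -c "
from plan import *
s=show()
P,Rt=ondeck([.078,0,.14],-.0)
plan(s['position'],s['ee_rot'],P,Rd@down(-.7),6)"
```

```text
33.2 F [-6.36  0.1   0.86] g [-44.72  -0.2   28.45]
time_s: 34.2
position: [0.5236, -0.0539, 0.3513]
ee_rot: [[0.15, 0.988, 0.037], [0.967, -0.155, 0.204], [0.208, 0.005, -0.978]]
ft_force: [2.1, -0.1, 0.0]
opening: 0.0853
grip_force: 0.0
t 34.2 P [ 0.5236 -0.0539  0.3513] q [-0.16  0.2  -0.32  1.04  0.21  1.56] ft [ 2.12 -0.08  0.03] fdeck [ 0.25 -2.1  -0.02] op 0.0853 g 0.0
grasp in deck [-43.7   0.3 150.1] tool z dev [-0.    -0.006 -1.   ] x [ 1.    -0.001 -0.   ]
20.3, 0.2, 1.7, 0.001, -0.0, 0.116
20.2, -2.2, 1.7, 0.001, -0.0, 0.116
19.8, -4.5, 1.7, 0.001, -0.0, 0.116
19.1, -6.8, 1.7, 0.001, -0.0, 0.116
18.2, -9.0, 1.7, 0.001, -0.0, 0.116
17.0, -11.0, 1.7, 0.001, -0.0, 0.116
```

```bash
python3 -m crank '[20.3,0.2,1.7,0,0,0.116, 20.2,-2.2,1.7,0,0,0.116, 19.8,-4.5,1.7,0,0,0.116, 19.1,-6.8,1.7,0,0,0.116, 18.2,-9,1.7,0,0,0.116, 17,-11,1.7,0,0,0.116, 0,0,0,0,0,0, 0,0,0,0,0,0]'
python3 - <<'E'
from ov import *
s=show()
ch=w(CH+[-.0247,0,0]);th=np.linspace(0,6.28,40)
a=get_image('scene');t=get_image('top')
L=[(ch,(255,255,0),1),(w(C),(0,255,0),0),(w(np.c_[.078+.02*np.cos(th),.02*np.sin(th),.094+0*th]),(255,0,0),0)]
cv2.imwrite('pics/k1.png',np.hstack([c(a,206,150,88,120,L),c(t,215,165,80,109,L)]))
P,Rt=ondeck([.078,0,.086]);plan(s['position'],s['ee_rot'],P,Rd@down(-.7),1)
E
```

```text
time_s: 35.2
position: [0.5429, 0.0657, 0.3648]
ee_rot: [[0.748, 0.663, 0.036], [0.644, -0.737, 0.204], [0.162, -0.129, -0.978]]
ft_force: [0.1, -0.6, -0.4]
opening: 0.0851
grip_force: 0.0
t 35.2 P [0.5429 0.0657 0.3648] q [ 0.06  0.21 -0.29  1.03  0.2   2.49] ft [ 0.06 -0.57 -0.4 ] fdeck [-0.62 -0.15 -0.27] op 0.0851 g 0.0
grasp in deck [ 77.5  -0.5 138. ] tool z dev [-0.001 -0.005 -1.   ] x [ 0.767 -0.641  0.002]
0.4, -0.3, 52.0, 0.004, -0.002, 0.004
```

View pics/k1.png

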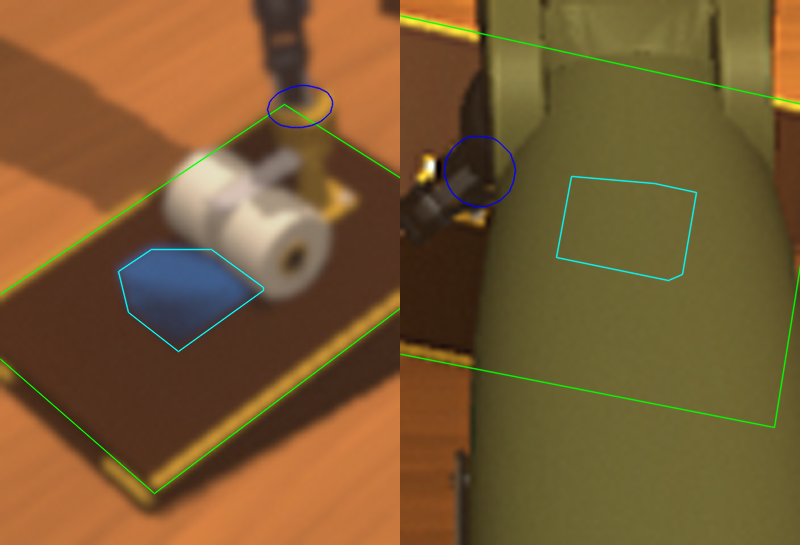

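```bash
python3 -m crank '[0,0,10,0,0,0, 0,0,15,0,0,0, 0,0,14,0,0,0, 0,0,9,0,0,0, 0,0,4,0,0,0, 0,0,0,0,0,0, 0,0,0,0,0,0, 0,0,0,0,0,0]' && python3 -m crank '[0,0,0,0,0,0, 0,0,0,0,0,0, 0,0,0,0,0,0, 0,0,0,0,0,0, 0,0,0,0,0,0, 0,0,0,0,0,0, 0,0,0,0,0,0, 0,0,0,0,0,0]' -1 30
python3 -c "
from plan import *
s=show();print('F tool',np.round(s['ee_rot'].T@s['ft_force'],1),np.round(s['ee_rot'].T@s['wrist_torque'],2))"
```

```text
time_s: 36.3
position: [0.5452, 0.0767, 0.3145]
ee_rot: [[0.749, 0.662, 0.037], [0.643, -0.738, 0.204], [0.163, -0.129, -0.978]]
ft_force: [0.5, -0.4, -0.9]
opening: 0.0853
grip_force: 0.0
time_s: 37.3
position: [0.5435, 0.0783, 0.3148]
ee_rot: [[0.748, 0.663, 0.033], [0.643, -0.736, 0.21], [0.164, -0.136, -0.977]]
ft_force: [-7.9, 6.4, 9.8]
opening: 0.0389
grip_force: 29.8
t 37.3 P [0.5435 0.0783 0.3148] q [ 0.08  0.25 -0.36  0.92  0.21  2.51] ft [-7.89  6.37  9.81] fdeck [7.02 8.77 8.54] op 0.0389 g 29.8
grasp in deck [80.2  1.5 86.6] tool z dev [ 0.005 -0.001 -1.   ] x [ 0.767 -0.642  0.004]
F tool [ -0.2 -11.3  -8.5] [ 2.45 -0.37 -0.01]
```

```bash
python3 -m crank '[0,-3,-0.5,0,0,0, 0,0,0,0,0,-0.1, 0,0,0,0,0,-0.12, 0,0,0,0,0,-0.12, 0,0,0,0,0,-0.12, 0,0,0,0,0,-0.12, 0,0,0,0,0,-0.1, 0,0,0,0,0,0]' - 40
python3 -c "
from plan import *
s=show();print('F tool',np.round(s['ee_rot'].T@s['ft_force'],1),np.round(s['ee_rot'].T@s['wrist_torque'],2))"
```

```text
time_s: 38.3
position: [0.5431, 0.079, 0.3151]
ee_rot: [[0.167, 0.985, 0.037], [0.964, -0.171, 0.205], [0.208, 0.001, -0.978]]
ft_force: [-0.8, 1.8, 1.7]
opening: 0.0386
grip_force: 41.2
t 38.3 P [0.5431 0.079  0.3151] q [ 0.09  0.24 -0.36  0.91  0.2   1.83] ft [-0.79  1.82  1.68] fdeck [1.99 1.06 1.29] op 0.0386 g 41.2
grasp in deck [80.1  1.3 86.7] tool z dev [ 0.    -0.005 -1.   ] x [ 1.    -0.018  0.   ]
F tool [ 2.  -1.1 -1.3] [ 0.52  0.27 -0.1 ]
```

```bash
python3 -m crank '[0,0,0,0,0,-0.1, 0,0,0,0,0,-0.12, 0,0,0,0,0,-0.12, 0,0,0,0,0,-0.12, 0,0,0,0,0,-0.12, 0,0,0,0,0,-0.1, 0,0,0,0,0,-0.06, 0,0,0,0,0,0]'
python3 -c "
from plan import *
s=show();x=Rd.T@s['ee_rot'][:,0];print(np.arctan2(x[1],x[0]),'F tool',np.round(s['ee_rot'].T@s['ft_force'],1),np.round(s['ee_rot'].T@s['wrist_torque'],2))"
```

```text
time_s: 39.3
position: [0.5435, 0.0789, 0.315]
ee_rot: [[-0.54, 0.841, 0.038], [0.828, 0.523, 0.204], [0.152, 0.142, -0.978]]
ft_force: [2.6, 2.2, -1.3]
opening: 0.0388
grip_force: 41.1
t 39.3 P [0.5435 0.0789 0.315 ] q [ 0.09  0.24 -0.36  0.91  0.2   1.1 ] ft [ 2.64  2.21 -1.27] fdeck [ 2.27 -2.28 -1.78] op 0.0388 g 41.1
grasp in deck [80.   0.7 86.7] tool z dev [-0.    -0.006 -1.   ] x [ 0.751  0.66  -0.004]
0.7208372472774547 F tool [0.2 3.2 1.8] [-0.37 -0.14 -0.01]
```

```bash
python3 -m crank '[0,0,0,0,0,-0.05, 0,0,0,0,0,-0.05, 0,0,0,0,0,-0.05, 0,0,0,0,0,0, 0,0,0,0,0,0, 0,0,0,0,0,0, 0,0,0,0,0,0, 0,0,0,0,0,0]'
python3 -c "
from plan import *
s=show();x=Rd.T@s['ee_rot'][:,0];print(np.arctan2(x[1],x[0]),'F tool',np.round(s['ee_rot'].T@s['ft_force'],1),np.round(s['ee_rot'].T@s['wrist_torque'],2))"
```

```text
time_s: 40.3
position: [0.5449, 0.0776, 0.3149]
ee_rot: [[-0.658, 0.752, 0.041], [0.743, 0.639, 0.2], [0.124, 0.162, -0.979]]
ft_force: [9.2, -2.8, -7.0]
opening: 0.0387
grip_force: 41.4
t 40.3 P [0.5449 0.0776 0.3149] q [ 0.09  0.25 -0.36  0.91  0.2   0.95] ft [ 9.21 -2.84 -7.  ] fdeck [-2.83 -9.53 -6.55] op 0.0387 g 41.4
grasp in deck [78.4 -1.5 86.7] tool z dev [-0.004 -0.01  -1.   ] x [ 0.646  0.764 -0.01 ]
0.8688303882838936 F tool [-9.   4.   6.7] [-0.58 -2.07  0.55]
```

```bash
python3 -m crank '[0,0,0,0,0,0.04, 0,0,0,0,0,0, 0,0,0,0,0,0, 0,0,0,0,0,0, 0,0,-20,0,0,0, 0,0,-40,0,0,0, 0,0,-50,0,0,0, 0,0,-30,0,0,0]' 1
python3 -m crank '[0,0,-15,0,0,0.1, 40,0,-10,0,0,0.1, 50,0,0,0,0,0.1, 50,0,0,0,0,0.1, 50,0,0,0,0,0.1, 40,0,0,0,0,0.1, 0,0,0,0,0,0, 0,0,0,0,0,0]'
python3 - <<'E'
from ov import *
s=show()
ch=w(CH+[-.0247,0,0]);th=np.linspace(0,6.28,40)
a=get_image('scene');t=get_image('top')
L=[(ch,(255,255,0),1)]
cv2.imwrite('pics/e1.png',np.hstack([c(a,206,150,88,120,L),c(t,215,165,80,109,L)]))
E
```

```text
time_s: 41.3
position: [0.538, 0.0499, 0.4545]
ee_rot: [[-0.631, 0.775, 0.039], [0.764, 0.612, 0.204], [0.134, 0.159, -0.978]]
ft_force: [1.4, 0.1, 0.4]
opening: 0.0852
grip_force: 0.0
time_s: 42.3
position: [0.4517, 0.2523, 0.5162]
ee_rot: [[-0.084, 0.996, 0.036], [0.976, 0.075, 0.204], [0.2, 0.052, -0.978]]
ft_force: [0.4, -0.7, -0.7]
opening: 0.0855
grip_force: 0.0
t 42.3 P [0.4517 0.2523 0.5162] q [ 0.46  0.06 -0.11  1.27  0.17  1.96] ft [ 0.35 -0.69 -0.67] fdeck [-0.75 -0.45 -0.52] op 0.0855 g 0.0
grasp in deck [275.7 118.1 250.7] tool z dev [-0.001 -0.005 -1.   ] x [ 0.973  0.232 -0.002]
```

View pics/e1.png

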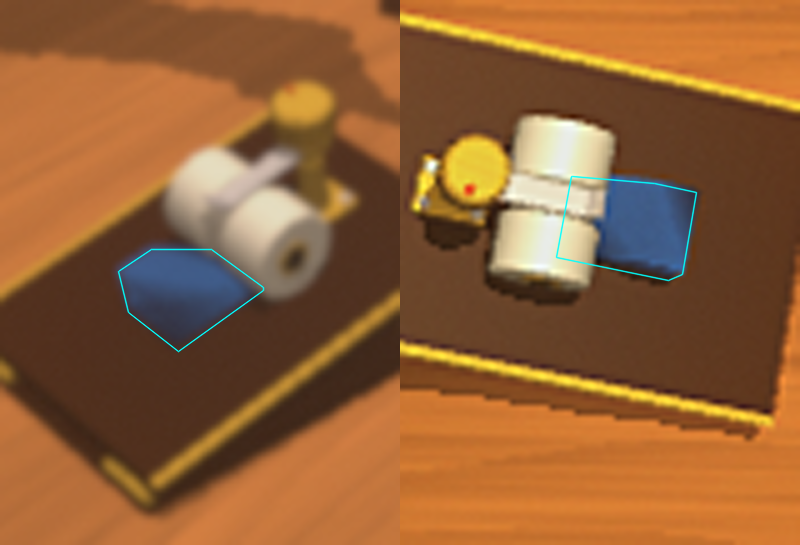

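The pictures show the chock seated under the roller and the roller where it lay. The knob's red dot has turned about 80° anticlockwise, and the arm is clear of everything.

```bash
python3 -c "
from plant import sign_off
print(sign_off())"
```

```text
the job is handed in; nothing more can be done
None
```

The job is handed in, with no verdict returned: the chock was slid under the roller with a steady push of about 6 N, the knob was turned anticlockwise to its stop, and the last pictures show the roller resting on the chock where it lay.

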